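# Change the batch in the UV disinfection box and start it

### The arm

A 6-joint arm with a two-finger parallel gripper is mounted at the origin on the work surface. World frame = base frame: x ahead of the robot, y to its left, z up, the work surface at z = 0. Lengths are in m, angles in rad, forces in N, time in s.
With the tool pointing down it reaches from about 0.275 to 0.725 m from the base axis. Payload 5.6 kg.
Tool frame: the origin (TCP) lies midway between the tips of the shut fingers; the grasp point (between the pads) lies 19 mm behind it; z points along the fingers, y is the line along which they close (so a half turn about z gives the same grasp; the last joint's range is limited). The gripper opens to 85 mm and grips with 20 to 120 N. Pads are 22 mm wide; open, the fingers measure 114 mm over their backs; the gripper's body (76 mm by 85 mm) begins 54 mm behind the grasp point. The pads swing forward as they close: fully open they stand 13 mm farther back than shut.
Start: joints at [0.285, 0.255, 0.108, 0, -1.424, -0.285], TCP at [0.55, 0, 0.231] pointing down, gripper open.
Joint ranges: [-2.95, 2.95], [-1.21, 1.97], [-1.09, 1.5], [-2.87, 1.71], [-2.94, -0.07], [-3.05, 3.05]. Speed limits (rad/s): [2.57, 2.57, 3.14, 3.14, 3.14, 3.14].

### API

Orientations are given as a rotation vector (axis times angle).
In Python, from cell import monitor, eyes, r gives the robot as it stands.
- The arm moves only by the tool servo_tool, never from a script. Its argument "targets" is one flat list of numbers, 4 for each row, row after row: the shift along the tool's x, y, z in cm, then the turn about the tool's z in degrees. In form: [x, y, z, roll, x, y, z, roll, ...]. A call has 1 to 12 rows; each row shifts and turns the commanded pose from where the row before left it, along the tool's axes as they then stand; what a row does not reach is not made up. A row lasts 1/10 s, in which the tool goes at most 50 mm and 8.59 degrees, less where a joint would pass 70% of its speed; a pose out of reach is approached as far as the arm can. A call with a gripper value outside its range is refused whole. "claw" is the opening, from 0 (shut) to 1 (fully open), set as the call begins (left out, the last holds). The fingers move at their own pace and stop on an object; "force" is the grip in N (left out, the last holds). Time passes only in rows, so rows that do not move let the fingers close. It gives the time, the measured TCP pose, the force, the opening and the grip force at its end, in the units of the state.
- monitor.state(): the state, without advancing time (a new reading comes with each control period).
- eyes.read_camera(name): name is "scene" or "side" or "wrist"; returns (picture, depth): 420x560x3 uint8, red, green, blue; 420x560 float32, m along the optical axis (not along the pixel's ray), 0 where there is no reading.
- eyes.calibration(name): a dict with "vfov" (degrees; the focal length in pixels is half the picture's height over the tangent of half this angle, whatever the lens; pixels are square), "cx", "cy" (the principal point, pixels), "world_from_camera" (4x4, takes a point from camera to world coordinates); the wrist camera has in their place "hand_eye" (4x4, takes a point from camera to tool coordinates, whose origin is the TCP and whose axes are the flange's). Camera axes: x right, y down, z forward; pixel columns grow to the right and rows downward; lengths in m; the calibration is good to about 2 mm. A picture is of the moment at which its call begins: read the wrist's pose just before it. calibration takes no time and is no camera call.
- r.close_job(): hands the job in; it is judged then, once.
The state is a dict: "t": time; "joint_positions": joint angles; "dq": joint speeds; "joint_efforts": joint torques, N m; "tool_pos": TCP position; "ee_rot": TCP orientation; "force": force on the tool from outside, world axes, zero at the start; "torque": the same for the moment, N m; "grip_width": opening from 0.0 (shut) to 1.0 (fully open); "grasp_force": force on a finger pad.
Only numpy, scipy, OpenCV 4.12 (cv2) and the standard library are available. Lean on these libraries where they do the work, as an engineer would, in place of code of your own. Each camera call takes 0.05 s, during which the arm holds its last target. There are 200 camera calls.

### The job

Change over the batch in the UV disinfection box: take the two treated jars out of its chamber and stand them on the white tray, and stand every squat capped jar that is waiting on the dark mat upright inside the chamber. With the new jars in, press the clear cover down until its catch snaps and holds it shut, and only then push the start button all the way down and let it come up again. Never press start while the cover is open, leave the other things on the bench where they are, and finish with the jars upright, the cover shut and the button up.

Things in the scene. Friction and masses are not known exactly. Their poses are not given: they have to be found in the camera images.
- uvbox: white UV disinfection box, fixed, 290 mm deep (its x, from control ledge at -145 to hinge side at +145), 300 mm wide (its y), walls 105 mm high. Origin under its centre on the bench, z up. It is turned about 90 degrees: ledge to the robot's right, hinge to its left. Ledge: x -145 to -67 mm, top 65 mm up. Front wall to x = -55 mm (15 mm thick), side walls 30 mm, rear 15 mm thick.
- chamber (a point): centre of the chamber's flat inner floor, 15 mm above the bench, axes as the box. The open-topped chamber measures 185 mm along x and 240 mm along y inside and is 90 mm deep: four jars fit, two by two.
- catch (a point): the steel catch with a sprung roller in a notch in the middle of the front wall, 95 mm above the bench. The cover's striker meets the roller at about 0.07 rad; about 6 N downward on the lip snaps it past, and the catch then holds the cover at 0 to 0.02 rad. Left unsnapped the cover stays at 0.05 rad or more.
- cover (a joint): angle of the clear cover in rad: 0 shut, 1.8 at its stop; it starts open at 1.65 to 1.75. Flat clear plate with a white rim, 8 mm thick, 212 mm from hinge to front edge, 290 mm wide, 0.35 kg. Its stiff hinge keeps it at any angle (up to 4 N at the front edge moves it). Underneath, 200 mm from the hinge, a 40 mm wide steel striker hangs 22 mm below the plate.
- cover_hinge (a point): middle of the cover's hinge line, 106 mm above the bench, axes as the box; the hinge runs along the box's y. When the cover is shut its plate extends from here to -x and its top face lies 8 mm above this point.
- cover_lip (a point): moves with the cover: middle of the top face of the white finger lip at the cover's front edge (90 mm wide, 23 mm deep, 10 mm thick), 223 mm from the hinge. Shut, it lies 115 mm above the bench over the ledge; z axis: outward normal of the cover's top face (up when shut); x axis: from the lip to the hinge.
- start (a joint): the start button's travel in m: 0 when up, 0.006 fully down; it is a spring button that takes 1.5 N to begin to move and 5 N fully down, and comes back up when let go.
- start_top (a point): centre of the top of the start button, a flat round metal push button 28 mm across in a black collar, near the end of the control ledge; about 83 mm above the bench when up; z up.
- tray: white shallow plastic tray, fixed to the bench, 150 mm (its x) by 210 mm (its y), rim 22 mm high, walls and floor 5 mm; origin under its centre on the bench. Empty at the start.
- waiting1: one of two to four waiting jars (None when absent): a sealed culture jar standing upright: a plain cylinder 55 mm across and 75 mm tall, about 0.15 kg, clear glass below with a white cap on the top 15 mm; origin at the centre of its underside, z up its axis. At the start it stands on the dark mat on the bench.
- waiting2: one of two to four waiting jars (None when absent): a sealed culture jar standing upright: a plain cylinder 55 mm across and 75 mm tall, about 0.15 kg, clear glass below with a white cap on the top 15 mm; origin at the centre of its underside, z up its axis. At the start it stands on the dark mat on the bench.
- waiting3: one of two to four waiting jars (None when absent): a sealed culture jar standing upright: a plain cylinder 55 mm across and 75 mm tall, about 0.15 kg, clear glass below with a white cap on the top 15 mm; origin at the centre of its underside, z up its axis. At the start it stands on the dark mat on the bench.
- waiting4: one of two to four waiting jars (None when absent): a sealed culture jar standing upright: a plain cylinder 55 mm across and 75 mm tall, about 0.15 kg, clear glass below with a white cap on the top 15 mm; origin at the centre of its underside, z up its axis. At the start it stands on the dark mat on the bench.
- treated1: one of the two treated jars, looks the same: a sealed culture jar standing upright: a plain cylinder 55 mm across and 75 mm tall, about 0.15 kg, clear glass below with a white cap on the top 15 mm; origin at the centre of its underside, z up its axis. At the start it stands inside the box's chamber.
- treated2: one of the two treated jars, looks the same: a sealed culture jar standing upright: a plain cylinder 55 mm across and 75 mm tall, about 0.15 kg, clear glass below with a white cap on the top 15 mm; origin at the centre of its underside, z up its axis. At the start it stands inside the box's chamber.
- bottle: bystander among the jars: amber reagent bottle with a black cap, 48 mm across, 88 mm tall; origin under its centre.
- dishes: bystander: stack of three clear round dishes, 90 mm across, 45 mm high; origin under its centre.
- beaker: bystander: glass beaker with white sticks in it, 68 mm across, 85 mm high; origin under its centre.
- forceps: bystander: steel forceps lying along their x, 130 mm long, 6 mm high; origin under the middle.
- sparecap: bystander: a loose white jar cap lying flat, 55 mm across, 15 mm high.
- scalpel: bystander: steel scalpel lying along its x, 150 mm long, 5 mm high.
- washbottle: bystander: white wash bottle with a bent spout, 60 mm across, 190 mm high; origin under its centre.
There are look-alikes about, which are no part of the job. What is shaped like the treated1 but blue or red is not meant.

How it is judged:
On the way, in this order (a step that is already met when the one before it is completed fails the run):
1. the waiting jars stand upright in the chamber, the treated jars are out of it, and the cover is snapped shut (x of waiting1 in the frame of chamber between -0.07 and 0.07 m and y of waiting1 in the frame of chamber between -0.098 and 0.098 m and z of waiting1 in the frame of chamber between -0.01 and 0.012 m and angle between each of waiting1, waiting2, waiting3, waiting4's own z axis and vertical below 0.15 rad and x of waiting2 in the frame of chamber between -0.07 and 0.07 m and y of waiting2 in the frame of chamber between -0.098 and 0.098 m and z of waiting2 in the frame of chamber between -0.01 and 0.012 m and x of waiting3 in the frame of chamber between -0.07 and 0.07 m and y of waiting3 in the frame of chamber between -0.098 and 0.098 m and z of waiting3 in the frame of chamber between -0.01 and 0.012 m and x of waiting4 in the frame of chamber between -0.07 and 0.07 m and y of waiting4 in the frame of chamber between -0.098 and 0.098 m and z of waiting4 in the frame of chamber between -0.01 and 0.012 m and horizontal distance between each of treated1, treated2 and chamber above 0.13 m and value of joint cover below 0.03 rad), for 0.2 s.
2. the start button is pushed fully down with the cover held shut (value of joint start above 0.0052 m and value of joint cover below 0.03 rad), for 0.04 s.
3. the start button is let up again (value of joint start below 0.001 m and value of joint cover below 0.03 rad), for 0.1 s.
At the end, for the whole second after the job is handed in: Every waiting jar stands upright (within 0.15 rad) on the chamber floor, both treated jars stand upright on the tray's floor inside its rim, the cover is held shut by its catch (below 0.03 rad), the start button is up (below 1 mm), and the jars are at rest (all of step 3 and x of waiting1 in the frame of chamber between -0.07 and 0.07 m and y of waiting1 in the frame of chamber between -0.098 and 0.098 m and z of waiting1 in the frame of chamber between -0.01 and 0.012 m and angle between each of waiting1, waiting2, waiting3, waiting4, treated1, treated2's own z axis and vertical below 0.15 rad and x of waiting2 in the frame of chamber between -0.07 and 0.07 m and y of waiting2 in the frame of chamber between -0.098 and 0.098 m and z of waiting2 in the frame of chamber between -0.01 and 0.012 m and x of waiting3 in the frame of chamber between -0.07 and 0.07 m and y of waiting3 in the frame of chamber between -0.098 and 0.098 m and z of waiting3 in the frame of chamber between -0.01 and 0.012 m and x of waiting4 in the frame of chamber between -0.07 and 0.07 m and y of waiting4 in the frame of chamber between -0.098 and 0.098 m and z of waiting4 in the frame of chamber between -0.01 and 0.012 m and x of treated1 in the frame of tray between -0.048 and 0.048 m and y of treated1 in the frame of tray between -0.078 and 0.078 m and z of treated1 in the frame of tray between -0.01 and 0.017 m and x of treated2 in the frame of tray between -0.048 and 0.048 m and y of treated2 in the frame of tray between -0.078 and 0.078 m and z of treated2 in the frame of tray between -0.01 and 0.017 m and linear speed of each of waiting1, waiting2, waiting3, waiting4, treated1, treated2 below 0.03 m/s); the robot touches nothing.
It fails at once if the start button is pressed (over 3 mm) while the cover is not shut (value of joint start above 0.003 m and value of joint cover above 0.04 rad).
It fails at once if a bystander is moved more than 4 cm or knocked over (distance of any of bottle, dishes, beaker, forceps, sparecap, scalpel, washbottle from where it was at the start of the episode above 0.04 m or angle between any of bottle, dishes, beaker, forceps, sparecap, scalpel, washbottle's own z axis and vertical above 0.5 rad).
Of waiting1, waiting2, waiting3, waiting4 only 2 to 4 are there at a start; the rules pass over those that are not, and their reading is None.
At some moment in a run one of waiting1, waiting2, waiting3, waiting4 may be knocked a few centimetres aside while the robot is not near it.
It also fails if it takes over 208 s, if anything falls off the work surface, if the arm or the gripper's body presses on something with over 40 N, if the wrist force passes 120 N, or if a joint passes its speed limit or range.

## Working session

There is one attempt and no reset: what is moved stays moved. The work goes in short steps, Python scripts to look and compute and a tool call to move; the robot and the scene stay as the last step left them, time stands still between calls to the robot, and variables do not carry over. Pictures are saved under pics/ and viewed, at most 14 in all, crops included, and the job is handed in when it is done.

Besides the shell and the picture viewer there is one more tool, called after "Request:" as name(argument=value, ...) on one line, values as JSON. servo_tool: Moves the arm, as the interface text tells. Its arguments: {"type":"object","properties":{"targets":{"type":"array"},"claw":{"type":"number"},"force":{"type":"number"}},"required":["targets"]}

```bash
mkdir -p pics; ls; cat > h.py <<'E'
import numpy as np, cv2
from cell import monitor, eyes, r
from scipy.spatial.transform import Rotation as R
def cam(name):
    s=monitor.state(); im,d=eyes.read_camera(name); c=eyes.calibration(name)
    f=im.shape[0]/2/np.tan(np.radians(c['vfov'])/2)
    if 'world_from_camera' in c: T=np.array(c['world_from_camera'])
    else:
        W=np.eye(4);W[:3,:3]=R.from_rotvec(s['ee_rot']).as_matrix();W[:3,3]=s['tool_pos'];T=W@np.array(c['hand_eye'])
    return im,d,(f,c['cx'],c['cy'],T)
def ray(K,u,v,z):
    f,cx,cy,T=K; d=T[:3,:3]@np.array([(u-cx)/f,(v-cy)/f,1.]); o=T[:3,3]
    return o+d*(z-o[2])/d[2]
def cloud(d,K):
    f,cx,cy,T=K; v,u=np.mgrid[:d.shape[0],:d.shape[1]]
    P=np.stack([(u-cx)/f*d,(v-cy)/f*d,d],-1)@T[:3,:3].T+T[:3,3]; P[d==0]=np.nan
    return P
def save(n,im): cv2.imwrite('pics/'+n+'.png',im[:,:,::-1])
E
python3 - <<'E'
from h import *
for n in ['scene','side','wrist']:
    im,d,K=cam(n); save(n,im); np.savez(n,im=im,d=d,K=np.array(K[:3]),T=K[3]); print(n,K[:3],K[3].round(3).tolist(),(d>0).mean())
print(monitor.state())
E
```

```text
pics
scene (np.float64(397.98843979421383), 279.30718104131796, 207.93410893088554) [[0.669, 0.605, -0.432, 0.978], [0.743, -0.545, 0.388, -0.341], [-0.001, -0.58, -0.814, 0.809], [0.0, 0.0, 0.0, 1.0]] 0.996062925170068
side (np.float64(534.4156383015701), 279.85468679076695, 207.33417259622442) [[-0.939, -0.246, 0.239, 0.323], [-0.343, 0.67, -0.659, 0.778], [0.002, -0.701, -0.714, 0.918], [0.0, 0.0, 0.0, 1.0]] 0.9957525510204082
wrist (np.float64(327.8115693585069), 275.158514510522, 212.73895622988152) [[-1.0, -0.0, -0.001, 0.55], [-0.0, 0.954, 0.299, -0.076], [0.001, 0.299, -0.954, 0.375], [0.0, 0.0, 0.0, 1.0]] 0.9959268707482993
{'t': 0.15, 'joint_positions': array([ 2.84579960e-01,  2.55597744e-01,  1.07340086e-01, -3.05515559e-04,
       -1.42395496e+00, -2.84607680e-01]), 'dq': array([-0.00047789, -0.00119798,  0.00393341,  0.00140323, -0.00015767,
       -0.00033642]), 'joint_efforts': array([-1.13390255e-03, -3.86942518e+01,  2.38082260e+01,  5.36670327e+00,
       -4.55894769e-03,  1.90294440e-05]), 'tool_pos': array([5.49629099e-01, 2.10393448e-05, 2.30633180e-01]), 'ee_rot': array([ 2.22058468e+00, -2.22074598e+00, -1.48402971e-03]), 'force': array([-0.19747699, -0.27878609,  0.73816694]), 'torque': array([-0.00363138, -0.0333581 , -0.03187483]), 'grasp_force': 0.0, 'grip_width': 0.9974172710394745}
```

View pics/scene.png

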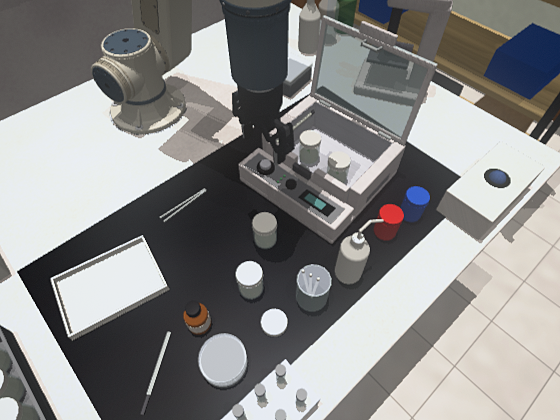

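View pics/side.png

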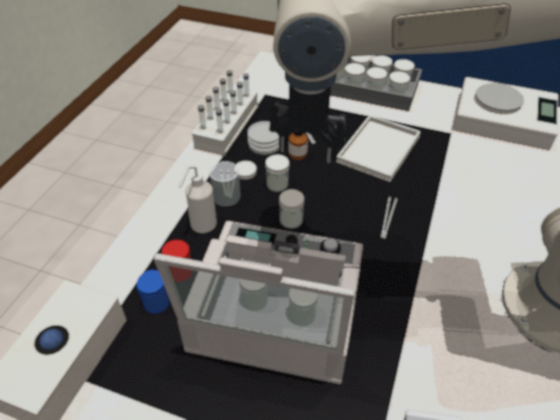

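```bash
cat > m.py <<'E'
from h import *
def caps(im,P,zt,tol=.006):
    m=(np.abs(P[...,2]-zt)<tol)&(P[...,0]>.2)&(P[...,0]<.9)&(np.abs(P[...,1])<.7)
    m&=(im.max(-1).astype(int)-im.min(-1)<40)
    n,l,s,c=cv2.connectedComponentsWithStats(m.astype(np.uint8))
    for i in range(1,n):
        if s[i,4]>60:
            q=P[l==i]; (cx,cy),rad=cv2.minEnclosingCircle(q[:,:2].astype(np.float32))
            print('  px',c[i].round(),'n',s[i,4],'med',np.median(q,0).round(3),'circ',round(cx,3),round(cy,3),round(rad,3))
E
python3 - <<'E'
from m import *
for n in ['scene','side']:
    z=np.load(n+'.npz'); K=(*z['K'],z['T']); P=cloud(z['d'],K)
    for zt in (.075,.09,.105,.022,.083): print(n,zt); caps(z['im'],P,zt,.004)
E
```

```text
scene 0.075
  px [339. 126.] n 225 med [0.485 0.315 0.075] circ 0.525 0.274 0.123
  px [503. 150.] n 63 med [0.833 0.545 0.078] circ 0.833 0.546 0.029
  px [265. 168.] n 115 med [0.48  0.061 0.076] circ 0.472 0.069 0.022
  px [345. 187.] n 165 med [0.662 0.136 0.075] circ 0.626 0.215 0.104
  px [476. 184.] n 84 med [0.85  0.398 0.078] circ 0.847 0.405 0.036
  px [464. 197.] n 256 med [0.848 0.338 0.078] circ 0.855 0.359 0.052
  px [291. 183.] n 79 med [0.553 0.077 0.077] circ 0.552 0.078 0.013
  px [264. 222.] n 400 med [ 0.594 -0.041  0.074] circ 0.593 -0.04 0.028
  px [249. 273.] n 516 med [ 0.667 -0.145  0.074] circ 0.666 -0.145 0.027
  px [  3. 380.] n 71 med [ 0.542 -0.59   0.076] circ 0.536 -0.596 0.02
  px [ 18. 409.] n 64 med [ 0.606 -0.589  0.076] circ 0.599 -0.593 0.018
scene 0.09
  px [343. 123.] n 235 med [0.502 0.317 0.09 ] circ 0.526 0.273 0.127
  px [310. 137.] n 264 med [0.484 0.207 0.089] circ 0.483 0.209 0.028
  px [339. 159.] n 305 med [0.585 0.207 0.089] circ 0.584 0.207 0.028
  px [352. 185.] n 153 med [0.67  0.152 0.09 ] circ 0.628 0.215 0.101
  px [192. 307.] n
[... 4109 characters left out ...]
2.  69.] n 92 med [ 0.6   -0.603  0.081] circ 0.597 -0.608 0.03
  px [376.  73.] n 109 med [ 0.527 -0.608  0.081] circ 0.526 -0.61 0.03
  px [399.  77.] n 118 med [ 0.461 -0.609  0.081] circ 0.459 -0.61 0.03
  px [223. 172.] n 448 med [ 0.768 -0.058  0.082] circ 0.767 -0.059 0.037
  px [200. 206.] n 70 med [0.766 0.066 0.084] circ 0.778 0.049 0.029
  px [330. 244.] n 104 med [0.469 0.072 0.085] circ 0.469 0.071 0.015
  px [245. 252.] n 137 med [0.627 0.148 0.083] circ 0.62 0.158 0.046
  px [321. 264.] n 109 med [0.472 0.127 0.083] circ 0.473 0.127 0.043
  px [ 55. 348.] n 3425 med [0.853 0.468 0.08 ] circ 0.855 0.452 0.126
  px [263. 345.] n 386 med [0.514 0.334 0.083] circ 0.521 0.335 0.149
```

View pics/wrist.png

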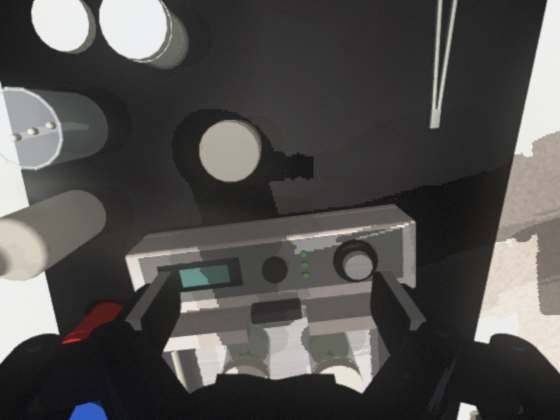

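```bash
python3 - <<'E'
from m import *
def rect(q,name):
    q=q[np.isfinite(q).all(1)]; (c,s,a)=cv2.minAreaRect(q[:,:2].astype(np.float32)); print(name,len(q),np.round(c,3),np.round(s,3),round(a,1))
PP={}
for n in ['scene','side']:
    z=np.load(n+'.npz'); K=(*z['K'],z['T']); P=cloud(z['d'],K).reshape(-1,3); im=z['im'].reshape(-1,3).astype(int); PP[n]=P
    X,Y,Z=P.T
    rect(P[(abs(Z-.021)<.004)&(abs(X-.459)<.14)&(abs(Y+.368)<.15)&(im.min(1)>90)],n+' tray')
    rect(P[(abs(Z-.104)<.0025)&(X>.35)&(X<.7)&(Y>.1)&(Y<.36)],n+' walls')
    rect(P[(abs(Z-.065)<.003)&(X>.35)&(X<.7)&(Y>.03)&(Y<.13)],n+' ledge')
    q=P[(Z>.2)&(X>.3)&(X<.75)&(Y>.25)&(Y<.5)]; 
    if len(q): rect(q,n+' cover'); print(q.min(0).round(3),q.max(0).round(3))
    rect(P[(abs(Z-.014)<.003)&(X>.69)&(X<.82)&(Y<-.1)&(Y>-.25)],n+' cap')
z=np.load('scene.npz'); K=(*z['K'],z['T']); print('cap',ray(K,274,322,.015),'btn',ray(K,265,164,.083))
z=np.load('side.npz'); K=(*z['K'],z['T']); print('cap',ray(K,246,170,.015),'btn',ray(K,330,244,.083))
E
```

```text
scene tray 793 [ 0.457 -0.369] [0.21  0.153] 79.7
scene walls 1744 [0.538 0.222] [0.301 0.224] 8.5
scene ledge 2487 [0.551 0.081] [0.3  0.09] 2.8
scene cover 6413 [0.52  0.346] [0.294 0.039] 7.0
[0.374 0.319 0.2  ] [0.666 0.382 0.34 ]
scene cap 559 [ 0.758 -0.172] [0.073 0.145] 44.1
side tray 424 [ 0.458 -0.367] [0.217 0.152] 79.6
side walls 1465 [0.536 0.226] [0.299 0.225] 7.4
side ledge 1601 [0.552 0.094] [0.298 0.091] 7.0
side cover 8464 [0.52  0.349] [0.292 0.036] 8.5
[0.374 0.329 0.2  ] [0.665 0.381 0.341]
side cap 238 [ 0.753 -0.189] [0.12  0.064] 89.4
cap [ 0.76149997 -0.16155716  0.015     ] btn [0.47235522 0.06665021 0.083     ]
cap [ 0.75184278 -0.15085565  0.015     ] btn [0.46993134 0.07059515 0.083     ]
```

```bash
cat > go.py <<'E'
import sys; from h import *
# usage: go.py x y z [x y z ...] -> tool shifts in cm between successive points, from current pose
s=monitor.state(); p=np.array(s['tool_pos']); M=R.from_rotvec(s['ee_rot']).as_matrix()
print('t',round(s['t'],2),'p',p.round(4),'tilt',M[2,2].round(4),'yaw',np.degrees(np.arctan2(-M[1,1],-M[0,1])).round(2),'grip',round(s['grip_width'],3),s['grasp_force'],'F',np.round(s['force'],1))
for g in np.array(list(map(float,sys.argv[1:]))).reshape(-1,3):
    print(g,'->',(M.T@(g-p)*100).round(2)); p=g
E
echo ok
```

```text
ok
```

Request:
servo_tool(targets=[0, 0, -1, -3.5, 0, 0, 0, -4, 0, 0, 0, 0], claw=1, force=30)

```text
t: 0.45
tool_pos: [0.5499, 0.0001, 0.2411]
ee_rot: [2.362, -2.071, -0.0]
force: [0.6, -0.1, -0.3]
grip_width: 0.997
grasp_force: 0.0
```

```bash
python3 go.py 0.484 0.208 0.24  0.484 0.208 0.05
```

```text
t 0.45 p [5.499e-01 1.000e-04 2.411e-01] tilt -1.0 yaw 7.53 grip 0.997 0.0 F [ 0.6 -0.1 -0.3]
[0.484 0.208 0.24 ] -> [-21.48   3.81   0.12]
[0.484 0.208 0.05 ] -> [ 0.0e+00 -1.0e-02  1.9e+01]
```

Request:
servo_tool(targets=[-2, 0.4, 0, 0, -3.5, 0.6, 0, 0, -4, 0.7, 0, 0, -4, 0.7, 0, 0, -4, 0.7, 0, 0, -4, 0.7, 0, 0, 0, 0, 0, 0, 0, 0, 0, 0])

```text
t: 1.25
tool_pos: [0.4838, 0.2088, 0.2408]
ee_rot: [2.362, -2.07, -0.0]
force: [0.2, -0.2, -0.4]
grip_width: 0.999
grasp_force: 0.0
```

```bash
python3 - <<'E'
from m import *
im,d,K=cam('wrist'); save('w2',im); P=cloud(d,K); caps(im,P,.09,.005)
E
python3 go.py 0.484 0.208 0.05
```

```text
px [316.  32.] n 986 med [0.47  0.069 0.088] circ 0.469 0.069 0.014
  px [ 93. 206.] n 1309 med [0.653 0.24  0.09 ] circ 0.64 0.242 0.093
  px [292. 259.] n 1292 med [0.441 0.309 0.09 ] circ 0.497 0.223 0.123
  px [169. 181.] n 2798 med [0.582 0.207 0.091] circ 0.583 0.209 0.028
  px [278. 196.] n 2640 med [0.482 0.208 0.091] circ 0.482 0.209 0.027
t 1.3 p [0.4841 0.2081 0.241 ] tilt -1.0 yaw 7.47 grip 0.997 0.0 F [ 0.4 -0.4  0.4]
[0.484 0.208 0.05 ] -> [-1.00e-02 -0.00e+00  1.91e+01]
```

View pics/w2.png

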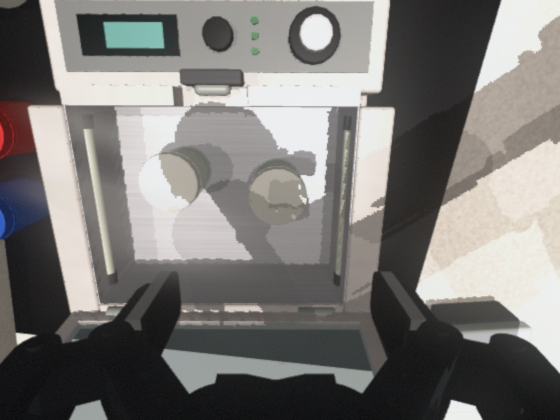

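Request:
servo_tool(targets=[0, 0, 3, 0, 0, 0, 4, 0, 0, 0, 4, 0, 0, 0, 3, 0, 0, 0, 2, 0, 0, 0, 2, 0, 0, 0, 1, 0, 0, 0, 0, 0])

```text
t: 2.1
tool_pos: [0.4838, 0.2068, 0.0501]
ee_rot: [2.358, -2.072, -0.001]
force: [0.1, -0.5, 0.4]
grip_width: 0.999
grasp_force: 0.0
```

Request:
servo_tool(targets=[0, 0, 0, 0, 0, 0, 0, 0, 0, 0, 0, 0, 0, 0, 0, 0, 0, 0, 0, 0, 0, 0, 0, 0], claw=0.3, force=35)

```text
t: 2.7
tool_pos: [0.4851, 0.2086, 0.0526]
ee_rot: [-2.361, 2.069, -0.002]
force: [-0.6, -1.4, 6.5]
grip_width: 0.632
grasp_force: 37.5
```

```bash
python3 go.py 0.484 0.208 0.2 0.452 -0.412 0.2 .452 -.412 .045
```

```text
t 2.7 p [0.4851 0.2086 0.0526] tilt -1.0 yaw 7.53 grip 0.632 37.53000497817993 F [-0.6 -1.4  6.5]
[0.484 0.208 0.2  ] -> [  0.04   0.08 -14.74]
[ 0.452 -0.412  0.2  ] -> [61.05 11.29 -0.07]
[ 0.452 -0.412  0.045] -> [1.00e-02 4.00e-02 1.55e+01]
```

Request:
servo_tool(targets=[0, 0, -1, 0, 0, 0, -2, 0, 0, 0, -3, 0, 0, 0, -4, 0, 0, 0, -4, 0, 1, 0.2, -1, 0, 2.5, 0.5, 0, 0, 3.5, 0.7, 0, 0, 4, 0.7, 0, 0, 4, 0.7, 0, 0, 4, 0.7, 0, 0, 4, 0.7, 0, 0])

```text
t: 3.9
tool_pos: [0.4717, -0.0269, 0.2011]
ee_rot: [2.362, -2.071, -0.001]
force: [1.4, 0.2, -2.1]
grip_width: 0.636
grasp_force: 37.5
```

```bash
python3 go.py  0.452 -0.412 0.2 .452 -.412 .045
```

```text
t 3.9 p [ 0.4717 -0.0269  0.2011] tilt -1.0 yaw 7.52 grip 0.636 37.45928764343262 F [ 1.4  0.2 -2.1]
[ 0.452 -0.412  0.2  ] -> [37.93  6.99  0.1 ]
[ 0.452 -0.412  0.045] -> [ 1.00e-02 -1.00e-02  1.55e+01]
```

Request:
servo_tool(targets=[4, 0.7, 0, 0, 4, 0.7, 0, 0, 4, 0.7, 0, 0, 4, 0.8, 0, 0, 4, 0.8, 0, 0, 4, 0.8, 0, 0, 4, 0.7, 0, 0, 3, 0.5, 0, 0, 2, 0.4, 0, 0, 1, 0.2, 0, 0, 0, 0, 0, 0, 0, 0, 0, 0])

```text
t: 5.1
tool_pos: [0.4544, -0.3699, 0.2011]
ee_rot: [-2.362, 2.071, 0.001]
force: [0.0, -0.3, -0.9]
grip_width: 0.636
grasp_force: 37.5
```

```bash
python3 go.py  0.452 -0.412 0.2 .452 -.412 .044; python3 - <<'E'
from m import *
im,d,K=cam('side'); P=cloud(d,K); caps(im,P,.075,.003)
X,Y,Z=P.reshape(-1,3).T; im=im.reshape(-1,3)
E
```

```text
t 5.1 p [ 0.4544 -0.3699  0.2011] tilt -1.0 yaw 7.5 grip 0.636 37.453497648239136 F [ 0.  -0.3 -0.9]
[ 0.452 -0.412  0.2  ] -> [4.14 0.79 0.11]
[ 0.452 -0.412  0.044] -> [ 1.00e-02 -0.00e+00  1.56e+01]
  px [484.  94.] n 246 med [ 0.22  -0.611  0.076] circ 0.205 -0.617 0.063
  px [277. 162.] n 231 med [ 0.664 -0.14   0.074] circ 0.665 -0.142 0.029
  px [291. 198.] n 290 med [ 0.592 -0.037  0.074] circ 0.592 -0.038 0.028
  px [291. 239.] n 64 med [0.55  0.079 0.076] circ 0.552 0.079 0.013
  px [329. 248.] n 117 med [0.468 0.077 0.076] circ 0.47 0.071 0.022
  px [296. 261.] n 271 med [0.534 0.13  0.075] circ 0.505 0.13 0.076
  px [ 85. 343.] n 99 med [0.812 0.438 0.076] circ 0.811 0.431 0.032
  px [277. 350.] n 67 med [0.489 0.331 0.075] circ 0.491 0.331 0.033
  px [ 53. 389.] n 192 med [0.812 0.525 0.076] circ 0.82 0.518 0.055
```

Request:
servo_tool(targets=[2, 0.4, 0, 0, 1.5, 0.3, 0, 0, 0.6, 0.1, 0, 0, 0, 0, 2, 0, 0, 0, 4, 0, 0, 0, 4, 0, 0, 0, 3, 0, 0, 0, 1.5, 0, 0, 0, 0.5, 0, 0, 0, 0.5, 0, 0, 0, 0, 0])

```text
t: 6.25
tool_pos: [0.4524, -0.4124, 0.0468]
ee_rot: [-2.362, 2.071, -0.001]
force: [0.3, -0.0, -0.8]
grip_width: 0.636
grasp_force: 37.4
```

```bash
python3 go.py  0.452 -0.412 0.043
```

```text
t 6.25 p [ 0.4524 -0.4124  0.0468] tilt -1.0 yaw 7.51 grip 0.636 37.40734577178955 F [ 0.3 -0.  -0.8]
[ 0.452 -0.412  0.043] -> [-0.04  0.03  0.38]
```

Request:
servo_tool(targets=[0, 0, 0.2, 0, 0, 0, 0.2, 0, 0, 0, 0, 0])

```text
t: 6.55
tool_pos: [0.4522, -0.4125, 0.0427]
ee_rot: [-2.362, 2.071, -0.002]
force: [-0.2, 0.0, -1.1]
grip_width: 0.631
grasp_force: 37.7
```

Request:
servo_tool(targets=[0, 0, 0, 0, 0, 0, 0, 0, 0, 0, 0, 0, 0, 0, -1, 0, 0, 0, -3, 0, 0, 0, -4, 0, 0, 0, -4, 0, 0, 0, -4, 0, 0, 0, -2, 0], claw=0.95)

```text
t: 7.45
tool_pos: [0.4527, -0.4134, 0.2279]
ee_rot: [-2.362, 2.071, -0.011]
force: [0.6, -0.2, 0.5]
grip_width: 0.953
grasp_force: 0.0
```

```bash
python3 - <<'E'
from m import *
im,d,K=cam('wrist'); P=cloud(d,K); caps(im,P,.080,.006)
E
python3 go.py  0.584 0.208 0.21
```

```text
px [277. 199.] n 2690 med [ 0.453 -0.413  0.081] circ 0.452 -0.411 0.028
  px [ 70. 298.] n 236 med [ 0.645 -0.284  0.081] circ 0.653 -0.274 0.015
t 7.5 p [ 0.4533 -0.4141  0.2301] tilt -0.9999 yaw 7.52 grip 0.953 0.0 F [0.4 0.3 3.2]
[0.584 0.208 0.21 ] -> [-59.98 -21.08   1.67]
```

Request:
servo_tool(targets=[-2, -0.7, 0, 0, -3.3, -1.2, 0, 0, -3.4, -1.2, 0, 0, -3.4, -1.2, 0, 0, -3.4, -1.2, 0, 0, -3.4, -1.2, 0, 0, -3.4, -1.2, 0, 0, -3.4, -1.2, 0, 0, -3.4, -1.2, 0, 0, -3.4, -1.2, 0, 0, -3.4, -1.2, 0, 0, -3.4, -1.2, 0, 0])

```text
t: 8.7
tool_pos: [0.5385, -0.0031, 0.223]
ee_rot: [-2.362, 2.071, -0.001]
force: [0.6, -0.2, -0.1]
grip_width: 0.951
grasp_force: 0.0
```

Request:
servo_tool(targets=[-3.4, -1.2, 0, 0, -3.4, -1.2, 0, 0, -3.4, -1.2, 0, 0, -3.4, -1.2, 0, 0, -3.4, -1.2, 0, 0, -2.5, -0.9, 0, 0, 0, 0, 0, 0, 0, 0, 0, 0], claw=1)

```text
t: 9.5
tool_pos: [0.5813, 0.1981, 0.2223]
ee_rot: [2.363, -2.07, 0.0]
force: [-0.2, -0.6, 0.2]
grip_width: 1.004
grasp_force: 0.0
```

```bash
python3 - <<'E'
from m import *
im,d,K=cam('wrist'); P=cloud(d,K); caps(im,P,.091,.005)
E
python3 go.py  0.584 0.208 0.21 0.584 0.208 0.05
```

```text
px [40.  1.] n 86 med [0.774 0.07  0.089] circ 0.776 0.068 0.011
  px [440.  60.] n 1026 med [0.47  0.069 0.088] circ 0.47 0.069 0.014
  px [366. 126.] n 62 med [0.517 0.125 0.091] circ 0.517 0.125 0.007
  px [254. 292.] n 1732 med [0.599 0.318 0.091] circ 0.565 0.232 0.128
  px [457. 227.] n 1204 med [0.418 0.199 0.091] circ 0.417 0.21 0.089
  px [272. 212.] n 2871 med [0.583 0.207 0.091] circ 0.583 0.209 0.027
t 9.55 p [0.5813 0.1974 0.2226] tilt -1.0 yaw 7.5 grip 1.002 0.0 F [ 0.6 -0.7  0.7]
[0.584 0.208 0.21 ] -> [-1.02 -0.4   1.26]
[0.584 0.208 0.05 ] -> [-0.  0. 16.]
```

Request:
servo_tool(targets=[-1, -0.4, 1, 0, 0, 0, 4, 0, 0, 0, 4, 0, 0, 0, 4, 0, 0, 0, 2.2, 0, 0, 0, 1.4, 0, 0, 0, 0.5, 0, 0, 0, 0, 0])

```text
t: 10.35
tool_pos: [0.5838, 0.2078, 0.0506]
ee_rot: [2.36, -2.071, -0.001]
force: [-0.3, 0.9, 0.9]
grip_width: 1.0
grasp_force: 0.0
```

Request:
servo_tool(targets=[0, 0, 0, 0, 0, 0, 0, 0, 0, 0, 0, 0, 0, 0, 0, 0, 0, 0, 0, 0, 0, 0, 0, 0], claw=0.3)

```text
t: 10.95
tool_pos: [0.5848, 0.2086, 0.0526]
ee_rot: [-2.361, 2.07, -0.002]
force: [-1.4, -0.1, 5.1]
grip_width: 0.633
grasp_force: 37.6
```

Request:
servo_tool(targets=[0, 0, -1, 0, 0, 0, -2, 0, 0, 0, -3, 0, 0, 0, -4, 0, 0, 0, -4, 0, 0, 0, -2, 0, 0, 0, -0.5, 0, 0, 0, 0, 0])

```text
t: 11.75
tool_pos: [0.5839, 0.2084, 0.2161]
ee_rot: [-2.362, 2.071, 0.001]
force: [-0.4, -0.8, -2.3]
grip_width: 0.637
grasp_force: 37.5
```

```bash
python3 go.py  .467 -.324 .215 .467 -.324 .05
```

```text
t 11.75 p [0.5839 0.2084 0.2161] tilt -1.0 yaw 7.49 grip 0.637 37.47301518917084 F [-0.4 -0.8 -2.3]
[ 0.467 -0.324  0.215] -> [51.26 18.53  0.08]
[ 0.467 -0.324  0.05 ] -> [ 1.00e-02 -0.00e+00  1.65e+01]
```

Request:
servo_tool(targets=[2, 0.6, 0, 0, 3.3, 1.2, 0, 0, 3.3, 1.2, 0, 0, 3.3, 1.2, 0, 0, 3.3, 1.2, 0, 0, 3.3, 1.2, 0, 0, 3.3, 1.2, 0, 0, 3.3, 1.2, 0, 0, 3.3, 1.2, 0, 0, 3.3, 1.2, 0, 0, 3.3, 1.2, 0, 0, 3.3, 1.2, 0, 0])

```text
t: 12.95
tool_pos: [0.4952, -0.191, 0.2143]
ee_rot: [2.36, -2.071, -0.005]
force: [0.8, 0.2, -2.2]
grip_width: 0.637
grasp_force: 37.5
```

Request:
servo_tool(targets=[3.3, 1.2, 0, 0, 3.3, 1.2, 0, 0, 3.3, 1.2, 0, 0, 3, 1.1, 0, 0, 0, 0, 0, 0, 0, 0, 0, 0])

```text
t: 13.55
tool_pos: [0.4659, -0.3239, 0.2142]
ee_rot: [2.359, -2.073, -0.006]
force: [0.1, 0.8, -1.5]
grip_width: 0.633
grasp_force: 37.5
```

```bash
python3 go.py  .467 -.324 .215 .467 -.324 .043
```

```text
t 13.55 p [ 0.4659 -0.3239  0.2142] tilt -1.0 yaw 7.38 grip 0.633 37.51714468002319 F [ 0.1  0.8 -1.5]
[ 0.467 -0.324  0.215] -> [ 0.03 -0.1  -0.08]
[ 0.467 -0.324  0.043] -> [ 0.04 -0.05 17.2 ]
```

Request:
servo_tool(targets=[0, 0, 2, 0, 0, 0, 4, 0, 0, 0, 4, 0, 0, 0, 3, 0, 0, 0, 2, 0, 0, 0, 1, 0, 0, 0, 0.5, 0, 0, 0, 0.4, 0, 0, 0, 0.2, 0, 0, 0, 0, 0, 0, 0, 0, 0])

```text
t: 14.65
tool_pos: [0.4679, -0.3237, 0.046]
ee_rot: [-2.362, 2.071, -0.002]
force: [-0.1, -0.1, -1.2]
grip_width: 0.635
grasp_force: 37.5
```

Request:
servo_tool(targets=[0, 0, 0, 0, 0, 0, 0, 0, 0, 0, 0, 0, 0, 0, -1, 0, 0, 0, -3, 0, 0, 0, -4, 0, 0, 0, -4, 0, 0, 0, -4, 0, 0, 0, 0, 0, 0, 0, 0, 0], claw=0.95)

```text
t: 15.65
tool_pos: [0.4681, -0.3237, 0.2071]
ee_rot: [-2.361, 2.07, -0.005]
force: [-1.4, -0.1, -0.5]
grip_width: 0.95
grasp_force: 0.0
```

```bash
python3 - <<'E'
from m import *
im,d,K=cam('wrist'); P=cloud(d,K); caps(im,P,.080,.006)
im,d,K=cam('scene'); save('s3',im); P=cloud(d,K); caps(im,P,.075,.003)
E
python3 go.py  .593 -.039 .21
```

```text
px [311.  98.] n 3996 med [ 0.453 -0.412  0.081] circ 0.452 -0.411 0.027
  px [276. 202.] n 3087 med [ 0.468 -0.325  0.081] circ 0.468 -0.323 0.027
  px [ 69. 225.] n 271 med [ 0.644 -0.282  0.081] circ 0.653 -0.274 0.014
  px [ 60. 330.] n 300 med [ 0.663 -0.166  0.076] circ 0.665 -0.157 0.024
  px [318. 116.] n 84 med [0.42  0.306 0.076] circ 0.447 0.273 0.053
  px [367. 138.] n 70 med [0.574 0.325 0.075] circ 0.571 0.325 0.059
  px [265. 168.] n 98 med [0.479 0.061 0.076] circ 0.471 0.069 0.022
  px [332. 189.] n 92 med [0.631 0.133 0.074] circ 0.63 0.146 0.067
  px [291. 183.] n 67 med [0.552 0.078 0.076] circ 0.551 0.078 0.014
  px [462. 202.] n 73 med [0.857 0.33  0.075] circ 0.856 0.33 0.044
  px [264. 222.] n 378 med [ 0.594 -0.041  0.074] circ 0.593 -0.041 0.028
  px [122. 267.] n 78 med [ 0.489 -0.333  0.077] circ 0.477 -0.326 0.026
  px [249. 273.] n 479 med [ 0.667 -0.145  0.074] circ 0.666 -0.144 0.028
  px [ 83. 288.] n 75 med [ 0.475 -0.411  0.077] circ 0.462 -0.409 0.025
t 15.75 p [ 0.4671 -0.3232  0.2047] tilt -1.0 yaw 7.5 grip 0.945 0.0 F [-0.6  0.9 -0.8]
[ 0.593 -0.039  0.21 ] -> [-26.53 -16.19  -0.52]
```

View pics/s3.png

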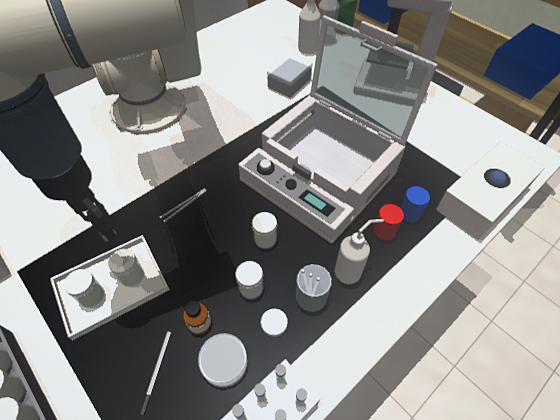

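Request:
servo_tool(targets=[-1.5, -0.9, 0, 0, -2.8, -1.7, 0, 0, -2.8, -1.7, 0, 0, -2.8, -1.7, 0, 0, -2.8, -1.7, 0, 0, -2.8, -1.7, 0, 0, -2.8, -1.7, 0, 0, -2.8, -1.7, 0, 0, -2.8, -1.7, 0, 0, -2.6, -1.7, 0, 0, 0, 0, 0, 0, 0, 0, 0, 0], claw=1)

```text
t: 16.95
tool_pos: [0.5931, -0.0392, 0.2039]
ee_rot: [2.362, -2.068, -0.003]
force: [0.1, 0.7, 0.0]
grip_width: 0.999
grasp_force: 0.0
```

```bash
python3 - <<'E'
from m import *
im,d,K=cam('wrist'); P=cloud(d,K); caps(im,P,.076,.005)
E
python3 go.py  .593 -.039 .21 .593 -.039 .037
```

```text
px [201.  58.] n 4427 med [ 0.664 -0.145  0.076] circ 0.665 -0.144 0.028
  px [101. 143.] n 442 med [ 0.738 -0.073  0.076] circ 0.757 -0.063 0.032
  px [277. 200.] n 3035 med [ 0.592 -0.042  0.076] circ 0.592 -0.04 0.027
  px [ 79. 247.] n 475 med [0.758 0.021 0.076] circ 0.775 0.036 0.029
  px [303. 323.] n 574 med [0.551 0.075 0.079] circ 0.551 0.078 0.013
  px [371. 328.] n 285 med [0.486 0.072 0.078] circ 0.478 0.074 0.019
  px [229. 360.] n 711 med [0.617 0.131 0.076] circ 0.62 0.137 0.048
  px [355. 360.] n 441 med [0.491 0.114 0.076] circ 0.489 0.114 0.032
t 17.0 p [ 0.593  -0.0399  0.2043] tilt -1.0 yaw 7.52 grip 0.999 0.0 F [-0.1 -0.9 -0.5]
[ 0.593 -0.039  0.21 ] -> [-0.08 -0.01 -0.57]
[ 0.593 -0.039  0.037] -> [-0.   -0.04 17.3 ]
```

Request:
servo_tool(targets=[0, 0, 3, 0, 0, 0, 4, 0, 0, 0, 4, 0, 0, 0, 3, 0, 0, 0, 1.5, 0, 0, 0, 0.8, 0, 0, 0, 0.5, 0, 0, 0, 0, 0])

```text
t: 17.8
tool_pos: [0.5936, -0.0401, 0.0375]
ee_rot: [-2.361, 2.072, -0.0]
force: [-0.3, -0.4, -1.0]
grip_width: 0.996
grasp_force: 0.0
```

Request:
servo_tool(targets=[0, 0, 0, 0, 0, 0, 0, 0, 0, 0, 0, 0, 0, 0, 0, 0, 0, 0, 0, 0, 0, 0, 0, 0], claw=0.3)

```text
t: 18.4
tool_pos: [0.5941, -0.0397, 0.0384]
ee_rot: [-2.362, 2.07, -0.002]
force: [-2.1, -0.1, 5.9]
grip_width: 0.636
grasp_force: 37.7
```

Request:
servo_tool(targets=[0, 0, -1, 0, 0, 0, -2, 0, 0, 0, -4, 0, 0, 0, -4, 0, 0, 0, -4, 0, 0, 0, -2, 0, 0, 0, -0.5, 0, 0, 0, 0, 0, 0, 0, 0, 0])

```text
t: 19.3
tool_pos: [0.5925, -0.0394, 0.2102]
ee_rot: [2.36, -2.07, -0.005]
force: [0.9, 0.3, -1.8]
grip_width: 0.63
grasp_force: 37.6
```

```bash
python3 go.py  .582 .229 .21 .582 .229 .053
```

```text
t 19.3 p [ 0.5925 -0.0394  0.2102] tilt -1.0 yaw 7.49 grip 0.63 37.58219540119171 F [ 0.9  0.3 -1.8]
[0.582 0.229 0.21 ] -> [-26.75  -2.46   0.03]
[0.582 0.229 0.053] -> [ 1.00e-02 -6.00e-02  1.57e+01]
```

Request:
servo_tool(targets=[-1.5, -0.2, 0, 0, -3, -0.3, 0, 0, -3.5, -0.3, 0, 0, -3.5, -0.3, 0, 0, -3.5, -0.3, 0, 0, -3.5, -0.3, 0, 0, -3.5, -0.3, 0, 0, -3, -0.3, 0, 0, -1.7, -0.2, 0, 0, 0, 0, 0, 0, 0, 0, 0, 0])

```text
t: 20.4
tool_pos: [0.5831, 0.2284, 0.2114]
ee_rot: [2.361, -2.069, -0.0]
force: [-0.4, -0.6, -1.2]
grip_width: 0.636
grasp_force: 37.6
```

```bash
python3 go.py  .582 .229 .21 .582 .229 .053
```

```text
t 20.4 p [0.5831 0.2284 0.2114] tilt -1.0 yaw 7.53 grip 0.636 37.57884621620178 F [-0.4 -0.6 -1.2]
[0.582 0.229 0.21 ] -> [-0.08  0.1   0.14]
[0.582 0.229 0.053] -> [-0.02 -0.02 15.7 ]
```

Request:
servo_tool(targets=[0, 0.1, 2, 0, 0, 0, 4, 0, 0, 0, 4, 0, 0, 0, 3, 0, 0, 0, 1.5, 0, 0, 0, 0.6, 0, 0, 0, 0.4, 0, 0, 0, 0.2, 0, 0, 0, 0, 0, 0, 0, 0, 0])

```text
t: 21.4
tool_pos: [0.583, 0.2284, 0.0563]
ee_rot: [-2.361, 2.07, -0.001]
force: [-0.6, -0.2, -1.7]
grip_width: 0.635
grasp_force: 37.6
```

Request:
servo_tool(targets=[0, 0, 0, 0, 0, 0, 0, 0, 0, 0, 0, 0, 0, 0, -1, 0, 0, 0, -3, 0, 0, 0, -4, 0, 0, 0, -4, 0, 0, 0, -4, 0, 0, 0, 0, 0, 0, 0, 0, 0], claw=0.85)

```text
t: 22.4
tool_pos: [0.5829, 0.2286, 0.2172]
ee_rot: [-2.359, 2.069, -0.001]
force: [-1.2, -0.5, -1.1]
grip_width: 0.854
grasp_force: 0.0
```

```bash
python3 - <<'E'
from m import *
im,d,K=cam('wrist'); P=cloud(d,K); caps(im,P,.091,.005)
im,d,K=cam('scene'); P=cloud(d,K); caps(im,P,.074,.003)
E
python3 go.py  .666 -.144 .21
```

```text
px [458.  16.] n 1080 med [0.47  0.07  0.088] circ 0.469 0.069 0.014
  px [379.  85.] n 80 med [0.518 0.125 0.091] circ 0.518 0.125 0.007
  px [241. 254.] n 1571 med [0.625 0.319 0.091] circ 0.581 0.234 0.118
  px [467. 209.] n 1811 med [0.419 0.212 0.091] circ 0.436 0.215 0.095
  px [276. 201.] n 3063 med [0.583 0.227 0.091] circ 0.583 0.228 0.028
  px [343. 125.] n 92 med [0.496 0.317 0.074] circ 0.501 0.319 0.08
  px [266. 168.] n 91 med [0.481 0.061 0.075] circ 0.471 0.069 0.022
  px [331. 189.] n 95 med [0.63  0.133 0.074] circ 0.629 0.147 0.067
  px [462. 203.] n 76 med [0.86  0.33  0.074] circ 0.855 0.331 0.044
  px [249. 273.] n 508 med [ 0.667 -0.145  0.074] circ 0.666 -0.144 0.027
t 22.5 p [0.582  0.2281 0.2146] tilt -1.0 yaw 7.5 grip 0.852 0.0 F [-0.1  0.9 -1. ]
[ 0.666 -0.144  0.21 ] -> [37.99 -3.48  0.46]
```

Request:
servo_tool(targets=[1.5, 0, -2, 0, 3, 0, -2, 0, 3.4, 0, 0, 0, 3.4, 0, 0, 0, 3.4, 0, 0, 0, 3.4, -0.4, 0, 0, 3.4, -0.5, 0, 0, 3.4, -0.5, 0, 0, 3.4, -0.6, 0, 0, 3.4, -0.6, 0, 0, 3.4, -0.6, 0, 0, 2.9, -0.3, 0, 0], claw=1)

```text
t: 23.7
tool_pos: [0.6666, -0.1457, 0.2534]
ee_rot: [2.36, -2.071, -0.004]
force: [0.3, 0.6, -1.2]
grip_width: 0.998
grasp_force: 0.0
```

Request:
servo_tool(targets=[0, 0, 2, 0, 0, 0, 2, 0, 0, 0, 0, 0, 0, 0, 0, 0])

```text
t: 24.1
tool_pos: [0.6664, -0.1441, 0.2146]
ee_rot: [2.361, -2.07, -0.002]
force: [0.2, 0.3, 0.6]
grip_width: 0.999
grasp_force: 0.0
```

```bash
python3 - <<'E'
from m import *
im,d,K=cam('wrist'); P=cloud(d,K); caps(im,P,.076,.005)
E
python3 go.py  .666 -.144 .21 .666 -.144 .038
```

```text
px [57.  8.] n 151 med [ 0.849 -0.271  0.076] circ 0.852 -0.272 0.007
  px [540.  24.] n 833 med [ 0.487 -0.309  0.079] circ 0.478 -0.311 0.022
  px [61. 67.] n 162 med [ 0.848 -0.229  0.076] circ 0.854 -0.23 0.008
  px [277. 198.] n 2819 med [ 0.665 -0.146  0.076] circ 0.665 -0.144 0.028
  px [174. 247.] n 325 med [ 0.752 -0.09   0.076] circ 0.761 -0.072 0.032
  px [171. 350.] n 95 med [0.753 0.029 0.076] circ 0.754 0.033 0.013
t 24.15 p [ 0.6669 -0.144   0.2158] tilt -1.0 yaw 7.52 grip 0.999 0.0 F [-0.5 -0.   1.2]
[ 0.666 -0.144  0.21 ] -> [-0.02  0.09  0.58]
[ 0.666 -0.144  0.038] -> [-1.00e-02 -0.00e+00  1.72e+01]
```

Request:
servo_tool(targets=[0, 0.1, 3, 0, 0, 0, 4, 0, 0, 0, 4, 0, 0, 0, 3, 0, 0, 0, 2, 0, 0, 0, 1.2, 0, 0, 0, 0.5, 0, 0, 0, 0, 0])

```text
t: 24.95
tool_pos: [0.6663, -0.1441, 0.0389]
ee_rot: [-2.362, 2.071, -0.001]
force: [-0.7, 0.7, -0.1]
grip_width: 0.997
grasp_force: 0.0
```

Request:
servo_tool(targets=[0, 0, 0, 0, 0, 0, 0, 0, 0, 0, 0, 0, 0, 0, 0, 0, 0, 0, 0, 0, 0, 0, 0, 0], claw=0.3)

```text
t: 25.55
tool_pos: [0.6667, -0.1443, 0.0399]
ee_rot: [-2.361, 2.07, -0.004]
force: [-1.0, 0.4, 6.7]
grip_width: 0.635
grasp_force: 37.5
```

Request:
servo_tool(targets=[0, 0, -1, 0, 0, 0, -2, 0, 0, 0, -4, 0, 0, 0, -4, 0, 0, 0, -4, 0, 0, 0, -2, 0, 0, 0, -0.5, 0, 0, 0, 0, 0, 0, 0, 0, 0])

```text
t: 26.45
tool_pos: [0.6649, -0.1438, 0.2109]
ee_rot: [2.361, -2.07, -0.006]
force: [-0.3, -0.4, -3.1]
grip_width: 0.631
grasp_force: 37.3
```

```bash
python3 go.py .492 .0 .21 .492 .217 .21 .492 .217 .053
```

```text
t 26.45 p [ 0.6649 -0.1438  0.2109] tilt -1.0 yaw 7.5 grip 0.631 37.34110772609711 F [-0.3 -0.4 -3.1]
[0.492 0.    0.21 ] -> [-16.51  15.27   0.17]
[0.492 0.217 0.21 ] -> [-2.151e+01 -2.830e+00  2.000e-02]
[0.492 0.217 0.053] -> [ 0.02 -0.06 15.7 ]
```

Request:
servo_tool(targets=[-1.5, 1.4, 0, 0, -2.5, 2.3, 0, 0, -2.5, 2.3, 0, 0, -2.5, 2.3, 0, 0, -2.5, 2.3, 0, 0, -2.5, 2.3, 0, 0, -2.5, 2.3, 0, 0, 0, 0, 0, 0])

```text
t: 27.25
tool_pos: [0.4902, 0.0012, 0.2121]
ee_rot: [2.363, -2.067, -0.004]
force: [1.0, 0.2, -1.0]
grip_width: 0.634
grasp_force: 37.6
```

Request:
servo_tool(targets=[-1.5, -0.2, 0, 0, -3, -0.4, 0, 0, -3.4, -0.5, 0, 0, -3.4, -0.5, 0, 0, -3.4, -0.5, 0, 0, -3.4, -0.4, 0, 0, -2.4, -0.3, 0, 0, -1, 0, 0, 0, 0, 0, 0, 0, 0, 0, 0, 0])

```text
t: 28.25
tool_pos: [0.4931, 0.2156, 0.2125]
ee_rot: [2.36, -2.07, -0.0]
force: [0.5, -1.1, -1.3]
grip_width: 0.637
grasp_force: 37.6
```

```bash
python3 go.py .492 .217 .21 .492 .217 .054
```

```text
t 28.25 p [0.4931 0.2156 0.2125] tilt -1.0 yaw 7.49 grip 0.637 37.61653482913971 F [ 0.5 -1.1 -1.3]
[0.492 0.217 0.21 ] -> [-0.15  0.09  0.25]
[0.492 0.217 0.054] -> [-0.02 -0.02 15.6 ]
```

Request:
servo_tool(targets=[-0.1, 0.1, 2, 0, 0, 0, 4, 0, 0, 0, 4, 0, 0, 0, 3, 0, 0, 0, 1.5, 0, 0, 0, 0.6, 0, 0, 0, 0.4, 0, 0, 0, 0.2, 0, 0, 0, 0, 0])

```text
t: 29.15
tool_pos: [0.4926, 0.2174, 0.057]
ee_rot: [-2.361, 2.071, -0.001]
force: [-0.2, 0.3, -1.6]
grip_width: 0.633
grasp_force: 37.7
```

Request:
servo_tool(targets=[0, 0, 0, 0, 0, 0, 0, 0, 0, 0, 0, 0, 0, 0, -1, 0, 0, 0, -3, 0, 0, 0, -4, 0, 0, 0, -4, 0, 0, 0, -4, 0, 0, 0, 0, 0, 0, 0, 0, 0], claw=0.8)

```text
t: 30.15
tool_pos: [0.4925, 0.2177, 0.218]
ee_rot: [-2.359, 2.069, -0.001]
force: [0.2, -0.8, -1.5]
grip_width: 0.8
grasp_force: 0.0
```

```bash
python3 - <<'E'
from m import *
im,d,K=cam('wrist'); save('w4',im); P=cloud(d,K); caps(im,P,.091,.005)
im,d,K=cam('side'); P=cloud(d,K); X,Y,Z=P.reshape(-1,3).T
q=P.reshape(-1,3)[(Z>.15)&(X>.37)&(X<.67)&(Y>.28)&(Y<.42)]
for a in (.37,.4,.44,.48,.52,.56,.6,.64): 
    for z in (.2,.25,.3,.32,.33,.34):
        k=q[(abs(q[:,0]-a)<.01)&(abs(q[:,2]-z)<.005)]
        if len(k): print(a,z,len(k),k[:,1].min().round(3),np.median(k[:,1]).round(3))
top=q[q[:,2]>.318]; print(len(top),top.min(0),top.max(0))
E
python3 go.py
```

```text
px [334.  15.] n 1035 med [0.469 0.071 0.088] circ 0.469 0.069 0.014
  px [174.  87.] n 117 med [0.578 0.137 0.089] circ 0.595 0.135 0.019
  px [ 93. 210.] n 1702 med [0.653 0.246 0.091] circ 0.633 0.241 0.095
  px [368. 177.] n 570 med [0.42  0.185 0.091] circ 0.419 0.194 0.073
  px [171. 199.] n 3100 med [0.582 0.227 0.091] circ 0.583 0.228 0.028
  px [276. 201.] n 3047 med [0.493 0.216 0.091] circ 0.493 0.218 0.028
  px [275. 301.] n 861 med [0.48  0.314 0.091] circ 0.48 0.313 0.069
0.37 0.2 9 0.329 0.33
0.37 0.25 12 0.335 0.337
0.37 0.3 15 0.342 0.343
0.37 0.32 18 0.336 0.342
0.4 0.2 37 0.331 0.333
0.4 0.25 44 0.336 0.339
0.4 0.3 40 0.343 0.345
0.4 0.32 49 0.338 0.343
0.44 0.2 31 0.335 0.337
0.44 0.25 41 0.341 0.344
0.44 0.3 38 0.348 0.35
0.44 0.32 64 0.343 0.349
0.48 0.2 33 0.34 0.342
0.48 0.25 45 0.347 0.349
0.48 0.3 45 0.353 0.356
0.48 0.32 58 0.348 0.358
0.48 0.33 48 0.355 0.36
0.48 0.34 75 0.352 0.357
0.52 0.2 35 0.346 0.348
0.52 0.25 38 0.351 0.354
0.52 0.3 39 0.358 0.36
0.52 0.32 44 0.362 0.364
0.52 0.33 54 0.362 0.365
0.52 0.34 90 0.356 0.363
0.56 0.2 32 0.351 0.353
0.56 0.25 43 0.357 0.359
0.56 0.3 38 0.364 0.366
0.56 0.32 38 0.361 0.368
0.56 0.33 27 0.367 0.37
0.56 0.34 52 0.362 0.367
0.6 0.2 30 0.356 0.358
0.6 0.25 37 0.363 0.364
0.6 0.3 34 0.369 0.371
0.6 0.32 48 0.363 0.368
0.64 0.2 33 0.361 0.363
0.64 0.25 41 0.367 0.37
0.64 0.3 34 0.374 0.375
0.64 0.32 50 0.369 0.375
10406 [0.37001127 0.28003129 0.31806635] [0.66052259 0.41458197 0.62894019]
t 30.25 p [0.4916 0.2171 0.2158] tilt -1.0 yaw 7.5 grip 0.801 0.0 F [ 0.2  0.1 -0.9]
```

View pics/w4.png

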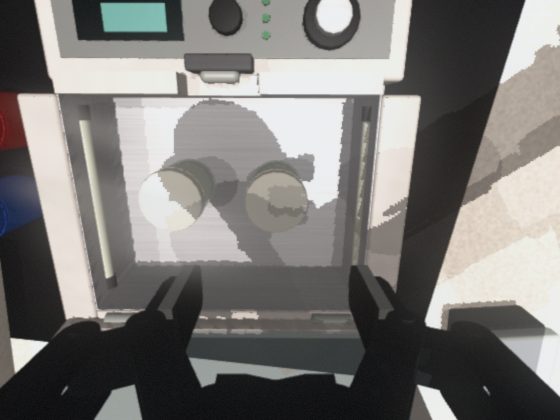

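Request:
servo_tool(targets=[0, 0, -3, 0, 0, 0, -4, 0, 0, 0, -4, 0, 0, 0, -4, 0, 0, 0, -4, 0, 0, 0, 0, 0, 0, 0, 0, 0], claw=0, force=60)

```text
t: 30.95
tool_pos: [0.4923, 0.2177, 0.4058]
ee_rot: [2.362, -2.071, -0.001]
force: [-0.4, 0.5, -0.8]
grip_width: -0.001
grasp_force: 0.0
```

```bash
python3 go.py .511 .424 .41  .511 .424 .29
```

```text
t 30.95 p [0.4923 0.2177 0.4058] tilt -1.0 yaw 7.51 grip -0.001 0.0 F [-0.4  0.5 -0.8]
[0.511 0.424 0.41 ] -> [-20.21  -4.55  -0.42]
[0.511 0.424 0.29 ] -> [ 0.0e+00 -1.0e-02  1.2e+01]
```

Request:
servo_tool(targets=[-1, -0.3, -1, 0, -2.5, -0.6, 0, 0, -2.5, -0.6, 0, 0, -2.5, -0.6, 0, 0, -2.5, -0.6, 0, 0, -2.5, -0.6, 0, 0, -2.5, -0.6, 0, 0, -2.5, -0.5, 0, 0, -1.7, -0.1, 0, 0, 0, 0, 0, 0, 0, 0, 0, 0])

```text
t: 32.05
tool_pos: [0.5104, 0.4237, 0.4142]
ee_rot: [2.36, -2.068, 0.0]
force: [-0.5, -0.5, -0.6]
grip_width: -0.001
grasp_force: 0.0
```

```bash
python3 go.py .511 .424 .41  .511 .424 .29; python3 - <<'E'
from h import *
im,d,K=cam('scene'); save('s5',im)
E
```

```text
t 32.05 p [0.5104 0.4237 0.4142] tilt -1.0 yaw 7.53 grip -0.001 0.0 F [-0.5 -0.5 -0.6]
[0.511 0.424 0.41 ] -> [-0.02 -0.06  0.42]
[0.511 0.424 0.29 ] -> [-0.03 -0.03 12.  ]
```

View pics/s5.png

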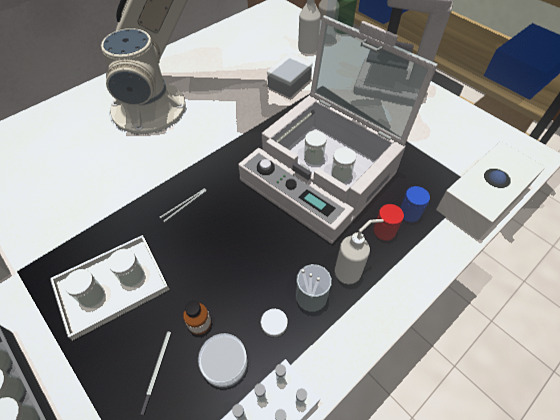

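Request:
servo_tool(targets=[0, 0, 2, 0, 0, 0, 4, 0, 0, 0, 4, 0, 0, 0, 2, 0, 0, 0, 0, 0, 1, 0, 0, 0, 1, 0, 0, 0, 1, 0, 0, 0, 0, 0, 0, 0])

```text
t: 33.0
tool_pos: [0.5151, 0.3923, 0.2982]
ee_rot: [-2.358, 2.071, -0.001]
force: [-0.2, 0.5, 0.2]
grip_width: -0.002
grasp_force: 0.0
```

Request:
servo_tool(targets=[1, 0, 0, 0, 1, 0, 0, 0, 1, 0, 0, 0, 1, 0, 0, 0, 1, 0, 0, 0])

```text
t: 33.5
tool_pos: [0.5209, 0.3435, 0.2964]
ee_rot: [-2.362, 2.071, 0.0]
force: [0.1, 2.3, 1.2]
grip_width: 0.006
grasp_force: 0.0
```

```bash
cat > arc.py <<'E'
from h import *
s=monitor.state();p=s['tool_pos']; d=np.array(p[:2])-[.524,.325]
b=np.array([d@[-.1305,.991],p[2]]); print('bx,z',b.round(4),'by',round(d@np.array([-.991,-.1305]),4),'F',np.round(s['force'],1))
for th in np.arange(1.5,-.01,-.1):
    r=np.interp(th,[0.3,1.5],[.223,.185]); g=np.array([-r*np.cos(th)+.009*np.sin(th)+.012*np.sin(th),.106+r*np.sin(th)+.009*np.cos(th)])
    print(round(th,2),g.round(3),'tool x,z cm',round((b-g)[0]*100,2),round((b-g)[1]*100,2))
    b=g
E
python3 arc.py; python3 - <<'E'
from m import *
im,d,K=cam('scene'); save('s6',im[:260,150:520])
E
```

```text
bx,z [0.0187 0.2964] by 0.0007 F [0.1 2.3 1.2]
1.5 [0.008 0.291] tool x,z cm 1.09 0.53
1.4 [-0.011  0.293] tool x,z cm 1.91 -0.18
1.3 [-0.031  0.293] tool x,z cm 1.97 0.02
1.2 [-0.051  0.291] tool x,z cm 2.0 0.22
1.1 [-0.071  0.286] tool x,z cm 2.0 0.43
1.0 [-0.091  0.28 ] tool x,z cm 1.99 0.64
0.9 [-0.11   0.271] tool x,z cm 1.95 0.85
0.8 [-0.129  0.261] tool x,z cm 1.89 1.05
0.7 [-0.147  0.248] tool x,z cm 1.81 1.25
0.6 [-0.164  0.234] tool x,z cm 1.7 1.44
0.5 [-0.18   0.218] tool x,z cm 1.57 1.62
0.4 [-0.194  0.2  ] tool x,z cm 1.42 1.79
0.3 [-0.207  0.18 ] tool x,z cm 1.25 1.94
0.2 [-0.214  0.159] tool x,z cm 0.75 2.14
0.1 [-0.22   0.137] tool x,z cm 0.54 2.19
-0.0 [-0.223  0.115] tool x,z cm 0.32 2.22
```

View pics/s6.png

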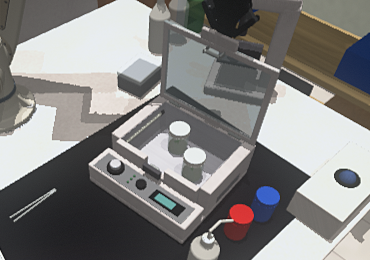

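Request:
servo_tool(targets=[1.1, 0, 0.4, 0, 1.9, 0, 0, 0, 2, 0, 0, 0, 2, 0, 0.2, 0, 2, 0, 0.4, 0, 2, 0, 0.6, 0, 2, 0, 0.9, 0])

```text
t: 34.25
tool_pos: [0.538, 0.213, 0.2716]
ee_rot: [-2.361, 2.072, -0.001]
force: [-0.0, 1.1, 0.2]
grip_width: 0.002
grasp_force: 0.8
```

```bash
python3 arc.py|head -1
```

```text
bx,z [-0.1128  0.2716] by 0.0007 F [-0.   1.1  0.2]
```

Request:
servo_tool(targets=[1.8, 0, 1, 0, 1.8, 0, 1.3, 0, 1.7, 0, 1.4, 0, 1.5, 0, 1.7, 0, 1.4, 0, 1.8, 0, 1.2, 0, 1.9, 0])

```text
t: 34.85
tool_pos: [0.55, 0.1195, 0.1801]
ee_rot: [2.361, -2.073, 0.002]
force: [-0.9, 0.9, -0.2]
grip_width: -0.001
grasp_force: 0.3
```

```bash
python3 arc.py|head -1; python3 - <<'E'
from m import *
im,d,K=cam('side'); save('d7',im[150:420,100:450]);P=cloud(d,K); q=P.reshape(-1,3)
q=q[(q[:,0]>.4)&(q[:,0]<.46)]; bx=(q[:,:2]-[.524,.325])@np.array([-.1305,.991])
k=(q[:,2]>.1)&(q[:,2]<.3)&(bx<0.005)&(bx>-.22)
for a in np.arange(-.2,.01,.04):
    j=k&(abs(bx-a)<.008); print(round(a,2),q[j,2].max().round(3) if j.any() else None)
E
```

```text
bx,z [-0.207   0.1801] by 0.0011 F [-0.9  0.9 -0.2]
-0.2 0.176
-0.16 0.168
-0.12 0.157
-0.08 0.144
-0.04 0.132
0.0 0.121
```

View pics/d7.png

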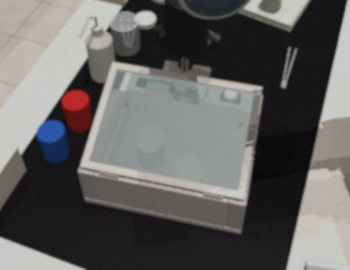

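Request:
servo_tool(targets=[0.7, 0, 1.5, 0, 0.4, 0, 1.5, 0, 0.3, 0, 1, 0, 0.1, 0, 0.8, 0, 0, 0, 0.4, 0, 0, 0, 0, 0])

```text
t: 35.5
tool_pos: [0.5521, 0.1067, 0.1286]
ee_rot: [2.362, -2.071, 0.001]
force: [-0.4, 0.4, -0.1]
grip_width: -0.006
grasp_force: 0.0
```

```bash
python3 arc.py|head -1
```

```text
bx,z [-0.22    0.1286] by 0.0006 F [-0.4  0.4 -0.1]
```

Request:
servo_tool(targets=[0, 0, 0.4, 0, 0, 0, 0.3, 0, 0, 0, 0.3, 0, 0, 0, 0.3, 0, 0, 0, 0, 0])

```text
t: 36.0
tool_pos: [0.552, 0.1075, 0.1151]
ee_rot: [-2.362, 2.071, 0.0]
force: [-0.1, 0.6, -0.5]
grip_width: -0.002
grasp_force: 0.0
```

Request:
servo_tool(targets=[0, 0, 0.2, 0, 0, 0, 0.2, 0, 0, 0, 0.1, 0, 0, 0, 0, 0])

```text
t: 36.4
tool_pos: [0.5523, 0.1075, 0.1148]
ee_rot: [-2.361, 2.068, -0.003]
force: [-12.6, 0.6, 27.5]
grip_width: -0.002
grasp_force: 13.6
```

Request:
servo_tool(targets=[0, 0, -1, 0, 0, 0, -2, 0, 0, 0, -4, 0, 0, 0, -4, 0, 0, 0, 0, 0, 0, 0, 0, 0])

```text
t: 37.0
tool_pos: [0.5524, 0.1076, 0.2208]
ee_rot: [-2.36, 2.07, -0.0]
force: [-0.8, -1.1, -0.4]
grip_width: -0.001
grasp_force: 0.0
```

```bash
python3 - <<'E'
from m import *
for n in ('side','scene'):
    im,d,K=cam(n); P=cloud(d,K); q=P.reshape(-1,3)
    d2=q[:,:2]-[.524,.325]; bx=d2@np.array([-.1305,.991]); by=d2@np.array([-.991,-.1305])
    k=(q[:,2]>.09)&(q[:,2]<.15)
    for a in (-.225,-.205,-.16,-.12,-.08,-.04,-.01):
        j=k&(abs(bx-a)<.006)&(abs(by)<.14); print(n,a,j.sum(),q[j,2].max().round(4) if j.any() else None, np.median(q[j,2]).round(4) if j.any() else None)
im,d,K=cam('wrist'); save('w8',im); P=cloud(d,K); caps(im,P,.085,.006)
E
python3 go.py .47 .069 .2 .47 .069 .095 .47 .069 .075
```

```text
side -0.225 180 0.1182 0.114
side -0.205 552 0.1195 0.1139
side -0.16 709 0.1186 0.1131
side -0.12 774 0.1182 0.113
side -0.08 820 0.1177 0.1131
side -0.04 894 0.1181 0.1132
side -0.01 924 0.1181 0.1136
scene -0.225 169 0.1172 0.114
scene -0.205 699 0.1174 0.1132
scene -0.16 439 0.1173 0.1131
scene -0.12 359 0.1174 0.1133
scene -0.08 285 0.1181 0.1132
scene -0.04 288 0.1168 0.1132
scene -0.01 289 0.1185 0.114
  px [30. 86.] n 761 med [0.754 0.039 0.085] circ 0.775 0.041 0.029
  px [281. 167.] n 435 med [0.551 0.078 0.08 ] circ 0.551 0.078 0.012
  px [376. 169.] n 907 med [0.471 0.068 0.088] circ 0.467 0.069 0.017
  px [182. 216.] n 332 med [0.632 0.132 0.085] circ 0.632 0.132 0.036
  px [373. 217.] n 334 med [0.464 0.11  0.085] circ 0.464 0.111 0.035
  px [  5. 391.] n 419 med [0.814 0.358 0.082] circ 0.819 0.359 0.031
t 37.15 p [0.5514 0.1071 0.2187] tilt -1.0 yaw 7.5 grip 0.001 0.0 F [ 0.7 -0.1 -0.5]
[0.47  0.069 0.2  ] -> [2.71 8.56 1.9 ]
[0.47  0.069 0.095] -> [-0.   -0.03 10.5 ]
[0.47  0.069 0.075] -> [-0.   -0.01  2.  ]
```

View pics/w8.png

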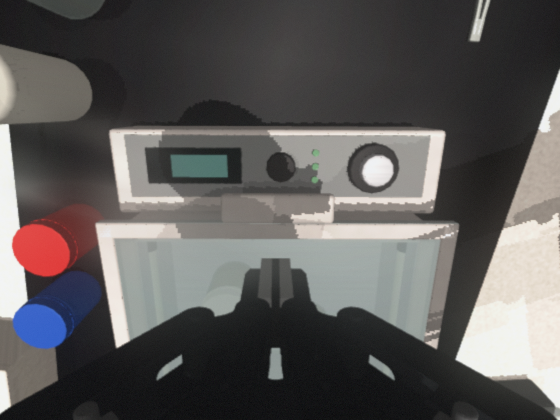

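Request:
servo_tool(targets=[0.9, 2.8, 0.5, 0, 0.9, 2.9, 0.5, 0, 0.9, 2.9, 0.5, 0, 0, 0, 2, 0, 0, 0, 4, 0, 0, 0, 3, 0, 0, 0, 1, 0, 0, 0, 0, 0, 0, 0, 0, 0])

```text
t: 38.05
tool_pos: [0.4712, 0.0694, 0.1063]
ee_rot: [-2.362, 2.07, -0.002]
force: [-0.6, 0.5, -0.1]
grip_width: -0.0
grasp_force: 0.0
```

```bash
python3 go.py .47 .069 .09 .47 .069 .077
```

```text
t 38.05 p [0.4712 0.0694 0.1063] tilt -1.0 yaw 7.53 grip -0.0 0.0 F [-0.6  0.5 -0.1]
[0.47  0.069 0.09 ] -> [0.02 0.12 1.63]
[0.47  0.069 0.077] -> [-0.   0.   1.3]
```

Request:
servo_tool(targets=[0, 0.1, 1, 0, 0, 0, 0.7, 0, 0, 0, 0.3, 0, 0, 0, 0.3, 0, 0, 0, 0.3, 0, 0, 0, 0.2, 0, 0, 0, 0, 0])

```text
t: 38.75
tool_pos: [0.4695, 0.0692, 0.0807]
ee_rot: [-2.362, 2.069, -0.002]
force: [-13.1, 0.9, 27.7]
grip_width: -0.0
grasp_force: 14.4
```

Request:
servo_tool(targets=[0, 0, 0, 0, 0, 0, -1, 0, 0, 0, -2, 0, 0, 0, -4, 0, 0, 0, -4, 0, 0, 0, -4, 0, 0, 0, 0, 0, 0, 0, 0, 0])

```text
t: 39.55
tool_pos: [0.4696, 0.0693, 0.2278]
ee_rot: [-2.36, 2.07, -0.001]
force: [-0.2, 0.2, -1.1]
grip_width: 0.001
grasp_force: 0.0
```

```bash
python3 - <<'E'
from m import *
im,d,K=cam('side'); save('d9',im); P=cloud(d,K); q=P.reshape(-1,3)
d2=q[:,:2]-[.524,.325]; bx=d2@np.array([-.1305,.991]); by=d2@np.array([-.991,-.1305])
j=(q[:,2]>.1)&(q[:,2]<.15)&(abs(bx+.2)<.006)&(abs(by)<.14); print(np.median(q[j,2]))
im,d,K=cam('wrist'); P=cloud(d,K).reshape(-1,3); j=np.hypot(P[:,0]-.47,P[:,1]-.069)<.01; print('btn z',np.median(P[j,2]))
im,d,K=cam('scene'); P=cloud(d,K); caps(im,P,.080,.003)
E
python3 go.py
```

```text
0.1138579990786146
btn z 0.2720422164871193
  px [489. 176.] n 2598 med [0.855 0.432 0.08 ] circ 0.856 0.45 0.128
  px [330. 188.] n 62 med [0.632 0.132 0.08 ] circ 0.625 0.135 0.044
  px [121. 260.] n 453 med [ 0.471 -0.323  0.079] circ 0.47 -0.323 0.028
  px [314. 280.] n 560 med [ 0.769 -0.062  0.082] circ 0.768 -0.06 0.035
  px [ 78. 281.] n 504 med [ 0.455 -0.411  0.079] circ 0.455 -0.411 0.028
  px [  2. 378.] n 76 med [ 0.539 -0.59   0.079] circ 0.536 -0.594 0.018
  px [  8. 408.] n 395 med [ 0.595 -0.599  0.08 ] circ 0.593 -0.601 0.024
t 39.7 p [0.4686 0.0688 0.2258] tilt -1.0 yaw 7.49 grip -0.002 0.0 F [-0.6 -0.5  0.3]
```

View pics/d9.png

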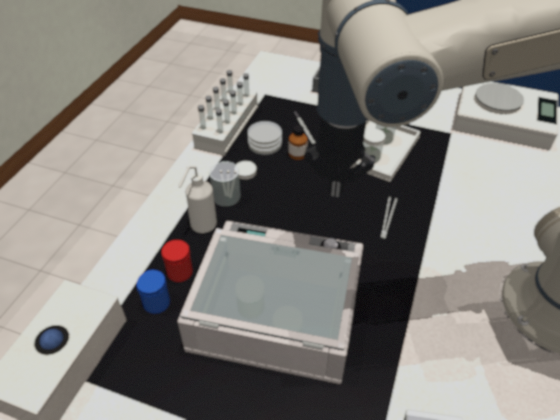

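```bash
python3 - <<'E'
from m import *
z=np.load('wrist.npz'); L=[(z['d'],(*z['K'],z['T']))]; _,d,K=cam('scene'); L.append((d,K))
for d,K in L:
    P=cloud(d,K).reshape(-1,3); P=P[(P[:,2]<.12)]; r=np.hypot(P[:,0]-.47,P[:,1]-.069)
    for a in range(0,30,3):
        k=P[(r>=a/1e3)&(r<(a+3)/1e3),2]; print(a,len(k),np.percentile(k,[10,50,90]).round(4) if len(k) else '')
E
```

```text
0 29 [0.0878 0.0884 0.0891]
3 83 [0.0878 0.0886 0.0893]
6 134 [0.0876 0.0885 0.0894]
9 196 [0.0874 0.0884 0.0891]
12 293 [0.0782 0.0844 0.0882]
15 211 [0.0777 0.0785 0.0795]
18 365 [0.074  0.0782 0.0792]
21 381 [0.0672 0.0691 0.0779]
24 309 [0.0669 0.0678 0.0686]
27 434 [0.0665 0.0677 0.0685]
0 6 [0.0842 0.0848 0.0855]
3 9 [0.084  0.0853 0.0877]
6 15 [0.0851 0.0858 0.0868]
9 28 [0.0822 0.0856 0.087 ]
12 49 [0.0746 0.0814 0.0859]
15 32 [0.0749 0.0764 0.078 ]
18 43 [0.066  0.0753 0.0773]
21 72 [0.0642 0.0701 0.0765]
24 46 [0.0638 0.0657 0.0678]
27 57 [0.0629 0.0651 0.0669]
```

```bash
python3 -c "
from cell import r
print(r.close_job())"
```

```text
the job is handed in; nothing more can be done
None
```

The changeover is finished and handed in, though the hand-in returned no verdict: both treated jars stand on the tray, the two waiting jars stand in the chamber, the cover is snapped shut, and start was pressed fully and is back up.

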